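# Lay out the bench stand for a pad-fitting job

### The arm

A 6-joint arm with a two-finger parallel gripper is mounted at the origin on a cart in front of the work surface, level with it; the furniture and walls round the work are solid. World frame = base frame: x ahead of the robot, y to its left, z up, the work surface at z = 0. Lengths are in m, angles in rad, forces in N, time in s.
With the tool pointing down it reaches from about 0.425 to 0.95 m from the base axis. Payload 14.7 kg.
Tool frame: the origin (TCP) lies at the very end of the fingers, on their centre line; the grasp point (between the pads) lies ctrl.grip_point_offset behind it (ctrl.grip_point_offset is the distance from the TCP to the grasp point, in m); z points along the fingers, y is the line along which they close (so a half turn about z gives the same grasp; the last joint's range is limited). The gripper opens to 85 mm and grips with 20 to 120 N. Pads are 22 mm wide; open, the fingers measure 114 mm over their backs; the gripper's body (76 mm by 85 mm) begins 54 mm behind the grasp point. The pads swing forward as they close: fully open they stand 13 mm farther back than shut.
Start: joints at [1.282, 0.48, 1.596, -0, 1.065, -0.047], TCP at [0.156, 0.631, 0.231] pointing down, gripper open.
Joint ranges: [-2.75, 2.75], [-0.82, 2.05], [0.23, 2.67], [-1.56, 4.7], [0.09, 2.69], [-2.92, 2.92]. Speed limits (rad/s): [1.89, 1.89, 2.39, 3.01, 3.01, 3.01].

### API

Orientations are given as a unit quaternion [x, y, z, w].
In Python, from workcell import readout, viewer, job, models, ctrl gives the robot as it stands. The module is installed in compiled form; this text tells all that it offers.
- The arm moves only by the shell command python3 -m jog 'ROWS' [OPENING] [FORCE]. ROWS is rows parted by semicolons, their numbers by spaces, 1 to 10 of them, each of 6 numbers: dx, dy, dz in m, then a rotation vector rx, ry, rz in rad; each row is the pose to reach, as a shift and turn from the pose commanded when the command began, along the tool's axes at that moment; what a row does not reach only later rows make up. A row lasts 1/8 s, in which the tool goes at most 0.0625 m and 0.188 rad, less where a joint would pass 70% of its speed; a pose out of reach is approached as far as the arm can. OPENING is the finger opening in m, set as the command begins (- or left out keeps the last). The fingers move at their own pace and stop on an object; FORCE is the grip in N (left out, the last holds). Time passes only in rows, so rows that do not move let the fingers close. It prints the time, the measured TCP pose, the force, the opening and the grip force at its end.
- readout.state(): the state, without advancing time (a new reading comes with each control period).
- viewer.get_image(name): name is "scene" or "top" or "wrist"; returns a dict with "image" (384x512x3 uint8, red, green, blue), "camera_matrix" (3x3 intrinsics, pixels), "world_from_camera" (4x4, takes a point from camera to world coordinates); the wrist camera has in their place "tool_from_camera" (4x4, takes a point from camera to tool coordinates, whose origin is the TCP and whose axes are the flange's). Camera axes: x right, y down, z forward; pixel columns grow to the right and rows downward; lengths in m; the calibration is good to about 2 mm. A picture is of the moment at which its call begins: read the wrist's pose just before it. There is no depth.
- job.hand_in(): hands the job in; it is judged then, once.
Trained networks look in the newest picture that a camera, given by its name, has taken for a name from the list of things; names that differ only in an ending like _2 or _b are one class to them, and where a whole thing is asked for, a point or a joint stands for the part that bears it (a point fixed in the world has none). Each returns a list of dicts, best first, with "score" (0 to 1); they miss things now and then, are a little off and sometimes report something else, mostly with a low value. They report only what shows in the picture. A call takes as long as a camera call. They do not tell look-alikes from the thing itself.
- models.spot_in(label, camera): "point" ([row, column] in pixels, amid what is visible of it).
- models.mark_of(label, camera): "point" ([row, column] in pixels: a listed point, or the origin of a listed thing).
The state is a dict: "time_s": time; "joints": joint angles; "qd": joint speeds; "tau": joint torques, N m; "tcp_pos": TCP position; "tcp_rot": TCP orientation; "wrist_force": force on the tool from outside, world axes, zero at the start; "wrist_torque": the same for the moment, N m; "grip_width": finger opening in m; "grasp_force": force on a finger pad.
Only numpy, scipy, OpenCV 4.12 (cv2) and the standard library are available. Lean on these libraries where they do the work, as an engineer would, in place of code of your own. Each camera call takes 0.05 s, during which the arm holds its last target. There are 200 camera calls.

### The job

Set out the dark wooden stand for fitting pads: the grey paste jar goes in the hollow directly in front of (on the robot's side of) the spirit burner, the amber bottle in the hollow directly in front of the white tub, and the needle oiler in the hollow between the jar and the bottle; the flat wax tin sits centred on top of the paste jar's lid. Everything must end up upright, bottoms flat in their hollows, and the burner and the tub must stay standing where they are.

Things in the scene. Friction and masses are not known exactly. Their poses are not given: they have to be found in the camera images.
- stand: Fixed dark wooden board, 190 (x) by 280 (y) by 14 mm, turned a little. Origin: centre of underside; x points away from the robot, y to its left. Six round cork-lined hollows 50 mm wide, 4 mm deep (floor 10 mm above the bench): front row at x = -45 mm, back row at x = +45 mm, each at y = +90, 0, -90 mm. Burner and tub stand in the back row's end hollows; its middle one stays empty.
- burner: Small spirit burner: round pale base 43 mm wide, with a grey block and a narrow brass-coloured tube upright on it, 74 mm tall overall. Stands loose in one end hollow of the stand's back row (left or right, it varies). Not to be moved. Origin: centre of its underside.
- tub: Small white screw-top tub, round, 28 mm wide, 52 mm tall. Stands loose in the other end hollow of the back row. Not to be moved. Origin: centre of its underside.
- jar: Grey jar of paste with a flat white lid, round, 36 mm wide up to 42 mm, the lid 34 mm wide, top of the lid 52 mm above its underside; 80 g. Stands upright on the bench at the start. Origin: centre of its underside, z up.
- bottle: Small round amber bottle with a cream cap: body 33 mm wide up to 59 mm high, cap 22 mm wide, 77 mm tall overall; 60 g. Stands upright on the bench. Origin: centre of its underside, z up.
- oiler: Needle oiler: round soft bottle, body 25 mm wide up to 50 mm high, yellow shoulder and cap 18 mm wide up to 70 mm, then a thin needle to 92 mm; 35 g. Stands upright on the bench; grip the body. Origin: centre of its underside, z up.
- tin: Flat open tin of pale wax with a black rim, solid, round, 47 mm wide, 12 mm high; 30 g. Lies flat on the bench, wax up. Origin: centre of its underside, z up.
There are look-alikes about, which are no part of the job. What is shaped like the oiler but blue or pink is not meant.

How it is judged:
At the end, for the whole second after the job is handed in: Jar in the front hollow before the burner, bottle in the one before the tub, oiler in the middle front one: each within 14 mm of its centre along both stand axes, flat on its floor (+-3 mm). Tin on the jar's lid, centres within 12 mm. All, with burner and tub, tilted under 0.12 rad; at rest (((y of burner in the frame of stand above 0 m and x of jar in the frame of stand between -0.059 and -0.031 m and y of jar in the frame of stand between 0.076 and 0.104 m and z of jar in the frame of stand between 0.007 and 0.0125 m and x of bottle in the frame of stand between -0.059 and -0.031 m and y of bottle in the frame of stand between -0.104 and -0.076 m and z of bottle in the frame of stand between 0.007 and 0.0125 m) or (y of burner in the frame of stand below 0 m and x of jar in the frame of stand between -0.059 and -0.031 m and y of jar in the frame of stand between -0.104 and -0.076 m and z of jar in the frame of stand between 0.007 and 0.0125 m and x of bottle in the frame of stand between -0.059 and -0.031 m and y of bottle in the frame of stand between 0.076 and 0.104 m and z of bottle in the frame of stand between 0.007 and 0.0125 m)) and x of oiler in the frame of stand between -0.059 and -0.031 m and y of oiler in the frame of stand between -0.014 and 0.014 m and z of oiler in the frame of stand between 0.007 and 0.0125 m and horizontal distance between tin and jar below 0.012 m and z of tin in the frame of jar between 0.048 and 0.056 m and angle between each of jar, bottle, oiler, tin, burner, tub's own z axis and vertical below 0.12 rad and linear speed of each of jar, bottle, oiler, tin below 0.02 m/s and angular speed of each of jar, bottle, oiler, tin below 0.3 rad/s); the robot touches nothing.
It fails at once if the burner or the tub is shoved or lifted out of its hollow (moved more than 20 mm) (distance of any of burner, tub from where it was at the start of the episode above 0.02 m).
It also fails if it takes over 88 s, if anything falls off the work surface, if the arm or the gripper's body presses on something with over 40 N, if the wrist force passes 120 N, or if a joint passes its speed limit or range.

## Working session

There is one attempt and no reset: what is moved stays moved. The work goes in short steps, Python scripts to look and compute and a shell command to move; the robot and the scene stay as the last step left them, time stands still between calls to the robot, and variables do not carry over. Pictures are saved under pics/ and viewed, at most 17 in all, crops included, and the job is handed in when it is done.

```bash
mkdir -p pics
cat > h.py <<'E'
import numpy as np, cv2
from workcell import readout, viewer, job, models, ctrl
from scipy.spatial.transform import Rotation as R
def cam(name):
    s=readout.state(); d=viewer.get_image(name)
    T=np.array(d.get("world_from_camera",np.eye(4)))
    if name=="wrist":
        W=np.eye(4); W[:3,:3]=R.from_quat(s["tcp_rot"]).as_matrix(); W[:3,3]=s["tcp_pos"]
        T=W@np.array(d["tool_from_camera"])
    return d["image"],np.array(d["camera_matrix"]),T
def ray(K,T,p):
    d=T[:3,:3]@np.linalg.inv(K)@[p[1],p[0],1]; return T[:3,3],d/np.linalg.norm(d)
def onz(K,T,p,z):
    o,d=ray(K,T,p); return o+d*(z-o[2])/d[2]
def tri(*rs):
    A=sum(np.eye(3)-np.outer(d,d) for o,d in rs); b=sum((np.eye(3)-np.outer(d,d))@o for o,d in rs)
    x=np.linalg.solve(A,b); return x,max(np.linalg.norm(np.cross(x-o,d)) for o,d in rs)
def proj(K,T,X):
    c=np.linalg.inv(T)@np.append(X,1); u=K@c[:3]; return u[[1,0]]/u[2]
def save(im,f): cv2.imwrite("pics/"+f,cv2.cvtColor(im,cv2.COLOR_RGB2BGR))
E
python3 - <<'E'
from h import *
np.set_printoptions(precision=3,suppress=True)
s=readout.state(); print(s["time_s"],s["tcp_pos"],s["tcp_rot"],s["grip_width"],ctrl.grip_point_offset)
ims=[]
for c in ["scene","top"]:
    im,K,T=cam(c); ims.append(im); save(im,c+"0.png"); print(c,T[:3,3],T[:3,2],K[0,0])
    for n in ["stand","burner","tub","jar","bottle","oiler","tin"]:
        print(n,[(np.round(m["point"]).tolist(),round(m["score"],2),onz(K,T,m["point"],0)[:2]) for m in models.mark_of(n,c)][:4])
im,K,T=cam("wrist"); save(im,"w0.png"); print(T)
E
```

```text
0.0 [0.155 0.631 0.231] [ 0.121  0.993 -0.001 -0.   ] 0.08527528893368244 0.0187
scene [ 0.043 -0.243  0.625] [ 0.607  0.399 -0.687] 416.79284009658255
stand [([187.0, 186.0], 0.77, array([0.502, 0.228])), ([230.0, 351.0], 0.68, array([ 0.593, -0.117]))]
burner [([189.0, 233.0], 0.76, array([0.555, 0.141])), ([155.0, 168.0], 0.55, array([0.56 , 0.331])), ([153.0, 263.0], 0.48, array([0.694, 0.153]))]
tub [([158.0, 169.0], 0.7, array([0.554, 0.321]))]
jar [([155.0, 263.0], 0.9, array([0.686, 0.148]))]
bottle [([268.0, 279.0], 0.87, array([ 0.436, -0.046]))]
oiler [([228.0, 297.0], 0.87, array([ 0.537, -0.026])), ([252.0, 319.0], 0.78, array([ 0.509, -0.09 ])), ([205.0, 331.0], 0.75, array([ 0.631, -0.055])), ([204.0, 277.0], 0.65, array([0.57, 0.04]))]
tin [([230.0, 353.0], 0.9, array([ 0.594, -0.119]))]
top [0.418 0.1   0.888] [ 0.156 -0.    -0.988] 376.34935673319995
stand [([222.0, 195.0], 0.75, array([0.493, 0.234]))]
burner []
tub [([195.0, 163.0], 0.72, array([0.556, 0.312]))]
jar [([144.0, 234.0], 0.75, array([0.685, 0.147]))]
bottle [([247.0, 313.0], 0.46, array([ 0.439, -0.046]))]
oiler [([220.0, 330.0], 0.5, array([ 0.504, -0.087])), ([195.0, 280.0], 0.48, array([0.562, 0.033])), ([167.0, 313.0], 0.46, array([ 0.632, -0.047])), ([207.0, 305.0], 0.42, array([ 0.535, -0.028]))]
tin [([184.0, 339.0], 0.6, array([ 0.591, -0.11 ]))]
[[ 0.239  0.937  0.256  0.092]
 [ 0.971 -0.231 -0.064  0.647]
 [-0.     0.264 -0.965  0.373]
 [ 0.     0.     0.     1.   ]]
```

Run:
```python
import cv2
a=cv2.imread("pics/scene0.png");b=cv2.imread("pics/top0.png")
cv2.imwrite("pics/s1.png",cv2.resize(a[100:310,110:390],(800,600),interpolation=cv2.INTER_CUBIC))
cv2.imwrite("pics/t1.png",cv2.resize(b[100:310,110:390],(800,600),interpolation=cv2.INTER_CUBIC))
```

```text
(no output)
```

View pics/s1.png

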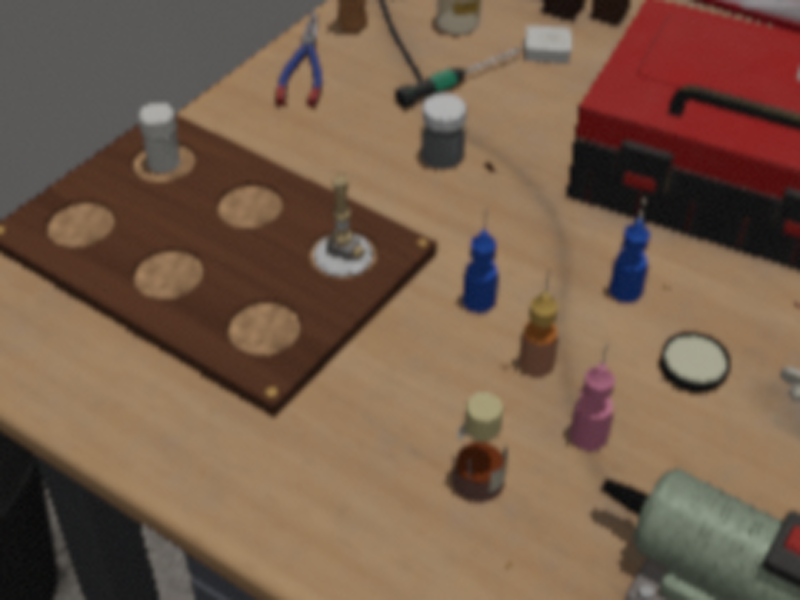

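View pics/t1.png

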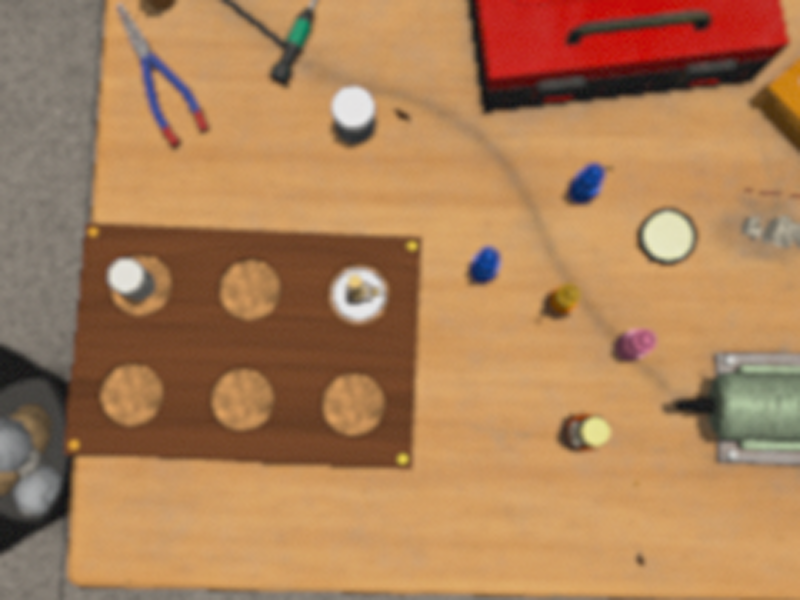

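Scene: the burner stands in the back-right hollow and the tub in the back-left, so the jar goes front-right, the bottle front-left and the oiler front-middle.
Look-alikes for the oiler, as scene (row, col): blue (196,278), blue (193,330), pink (243,317). The amber one with the yellow cap at (219,299) fits the description, and I choose it. The jar is at about (146,265), the bottle at (256,278) and the tin at (226,353).

Run:
```python
from h import *
np.set_printoptions(precision=4,suppress=True)
V={};M={};Bl={}
for c in ["scene","top"]:
    im,K,T=cam(c); V[c]=(K,T)
    for n in ["jar","bottle","oiler","tin","burner","tub"]: M[c,n]=[m["point"] for m in models.mark_of(n,c)]
    hsv=cv2.cvtColor(im,cv2.COLOR_RGB2HSV)
    if c=="scene": scene=im
    # dark stand mask -> hollows are holes in it
    m=((hsv[...,2]<115)&((hsv[...,0]<20)|(hsv[...,0]>170))&(hsv[...,1]>90)).astype(np.uint8)
    n_,lab,st,ce=cv2.connectedComponentsWithStats(m); k=1+np.argmax(st[1:,4]); 
    cs,hi=cv2.findContours((lab==k).astype(np.uint8),cv2.RETR_CCOMP,cv2.CHAIN_APPROX_NONE)
    Bl[c]=[]
    for q,hh in zip(cs,hi[0]):
        if hh[3]>=0 and cv2.contourArea(q)>120:
            e=cv2.fitEllipse(q); Bl[c].append((e[0][1],e[0][0])); 
            P=np.array([onz(K,T,(p[1],p[0]),0.014)[:2] for p in q[:,0]]); cc,r=cv2.minEnclosingCircle(P.astype(np.float32))
            print(c,"hollow",e[0],e[1],np.array(cc),round(r,4))
for n in ["jar","bottle","tin","tub"]:
    if M["scene",n] and M["top",n]: print(n,*tri(ray(*V["scene"],M["scene",n][0]),ray(*V["top"],M["top",n][0])))
for a in M["scene","oiler"]:
    for b in M["top","oiler"]:
        x,e=tri(ray(*V["scene"],a),ray(*V["top"],b))
        if e<.006: print("oiler",np.round(a),np.round(b),x,e)
o=cv2.resize(scene[180:280,250:380],(780,600),interpolation=cv2.INTER_CUBIC); save(o,"choice.png")
```

```text
scene hollow (201.85829162597656, 214.72113037109375) (18.196937561035156, 25.572938919067383) [0.4505 0.14  ] 0.026
scene hollow (168.43228149414062, 195.7034454345703) (16.121570587158203, 24.97231674194336) [0.4523 0.2294] 0.0259
scene hollow (229.55166625976562, 187.44837951660156) (21.248329162597656, 22.36874008178711) [0.5461 0.1454] 0.0367
scene hollow (137.69691467285156, 178.2359161376953) (14.887676239013672, 24.30904197692871) [0.4545 0.3195] 0.0264
scene hollow (196.75155639648438, 172.05282592773438) (15.171834945678711, 22.645627975463867) [0.5414 0.2286] 0.0266
top hollow (233.24171447753906, 240.93568420410156) (23.719932556152344, 24.212581634521484) [0.4502 0.1407] 0.0289
top hollow (194.5310516357422, 199.5309600830078) (28.0175724029541, 119.9751205444336) [0.546  0.2302] 0.1346
jar [0.682  0.1483 0.0056] 0.0015843260964144594
bottle [ 0.4352 -0.0461  0.001 ] 0.0005035305302853671
tin [ 0.5942 -0.1156 -0.001 ] 0.004311893855548142
tub [0.5476 0.3166 0.0129] 0.005716143011232689
oiler [251. 316.] [222. 331.] [ 0.4987 -0.0863  0.0132] 0.0008895827953148237
oiler [227. 296.] [206. 305.] [ 0.5351 -0.0263  0.0056] 0.0006703990872170527
oiler [206. 278.] [196. 279.] [0.5612 0.0338 0.0037] 0.0024597365818869454
oiler [202. 331.] [166. 314.] [ 0.6364 -0.0501  0.002 ] 0.0018246725711729206
```

View pics/choice.png

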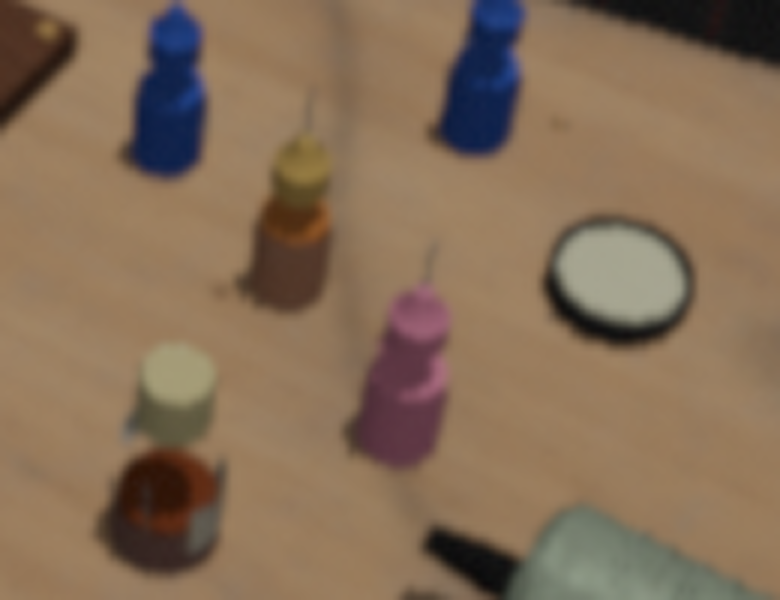

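The crop confirms the choice: the true oiler (amber body, yellow cap) is at crop (290,240), which is scene (220,298). Its neighbours are pink and blue. I start with the bottle.

```bash
cat >> h.py <<'E'
def go(*ts,yaw=None):
    "print tool-axis rows for world xyz targets; yaw: world angle of tool y axis"
    s=readout.state(); m=R.from_quat(s["tcp_rot"]); y=m.as_matrix()[:,1]; a=np.arctan2(y[1],y[0])
    print("t",round(s["time_s"],2),"tcp",np.round(s["tcp_pos"],4),"yawdeg",round(np.degrees(a),1),"grip",round(s["grip_width"],4),round(float(s["grasp_force"]),1))
    # rotation vector to exact downward pose with wanted yaw
    a=a if yaw is None else yaw
    D=np.column_stack([[-np.sin(a),np.cos(a),0],[np.cos(a),np.sin(a),0],[0,0,-1]]); D[:,0]=np.cross(D[:,1],D[:,2])
    print("rot",np.round((m.inv()*R.from_matrix(D)).as_rotvec(),3))
    for t in ts:
        d=np.array(t)-s["tcp_pos"]; print(np.round(m.inv().apply(d),4), "rows>=",round(np.linalg.norm(d)/.0625,1))
E
python3 -c "
from h import *
go((.45,.30,.22),(.437,-.046,.2),yaw=np.pi/2-.023)"
```

```text
t 1.55 tcp [0.1556 0.6311 0.2313] yawdeg 76.1 grip 0.0854 0.0
rot [-0.    -0.    -0.219]
[-0.3651 -0.251   0.0113] rows>= 7.1
[-0.4353 -0.59    0.0313] rows>= 11.7
```

```bash
python3 -m jog '-0.12 -0.083 0.004 0 0 -0.1; -0.3651 -0.251 0.0113 0 0 -0.219; -0.3651 -0.251 0.0113 0 0 -0.219; -0.3651 -0.251 0.0113 0 0 -0.219; -0.3651 -0.251 0.0113 0 0 -0.219; -0.3651 -0.251 0.0113 0 0 -0.219; -0.3651 -0.251 0.0113 0 0 -0.219; -0.4353 -0.59 0.0313 0 0 -0.219; -0.4353 -0.59 0.0313 0 0 -0.219; -0.4353 -0.59 0.0313 0 0 -0.219' 0.06 30; python3 -c "
from h import *
go((.437,-.046,.2),yaw=np.pi/2-.023)"
```

```text
time_s: 2.8
tcp_pos: [0.4411, 0.1153, 0.2094]
tcp_rot: [0.011, 1.0, 0.0, 0.0]
wrist_force: [1.7, -0.4, 0.1]
grip_width: 0.06
grasp_force: 0.0
t 2.8 tcp [0.4411 0.1153 0.2094] yawdeg 88.7 grip 0.06 0.0
rot [0.    0.001 0.   ]
[ 0.0005 -0.1614  0.0094] rows>= 2.6
```

```bash
python3 -m jog '0 -0.16 0.009 0 0 0; 0 -0.16 0.009 0 0 0; 0 -0.16 0.009 0 0 0; 0 -0.16 0.009 0 0 0; 0 -0.16 0.009 0 0 0'
python3 - <<'E'
from h import *
np.set_printoptions(precision=4,suppress=True)
go(yaw=np.pi/2-.023)
im,K,T=cam("wrist"); save(im,"w1.png")
for n in ["bottle","oiler","tin"]:
    for m in models.mark_of(n,"wrist"): print(n,np.round(m["point"]),round(m["score"],2),onz(K,T,m["point"],0))
for n,X in dict(bottle=(.4352,-.0461,0),oiler=(.535,-.0263,0),tin=(.5942,-.1156,0)).items(): print(n,proj(K,T,np.array(X)))
E
```

```text
time_s: 3.42
tcp_pos: [0.4377, -0.0426, 0.2005]
tcp_rot: [0.012, 1.0, 0.0, 0.0]
wrist_force: [0.0, 0.4, -0.3]
grip_width: 0.0599
grasp_force: 0.0
t 3.42 tcp [ 0.4377 -0.0426  0.2005] yawdeg 88.7 grip 0.0599 0.0
rot [ 0.  0. -0.]
bottle [170. 258.] 0.67 [ 0.4335 -0.0403  0.    ]
oiler [244. 271.] 0.9 [ 0.5386 -0.0244  0.    ]
oiler [221. 225.] 0.59 [ 0.5024 -0.0857  0.    ]
oiler [306. 257.] 0.58 [ 0.6382 -0.0457 -0.    ]
oiler [261. 316.] 0.44 [0.5655 0.039  0.    ]
tin [281. 207.] 0.95 [ 0.5939 -0.1161  0.    ]
bottle [170.8877 253.0985]
oiler [242.0675 269.3321]
tin [281.1822 207.5682]
```

View pics/w1.png

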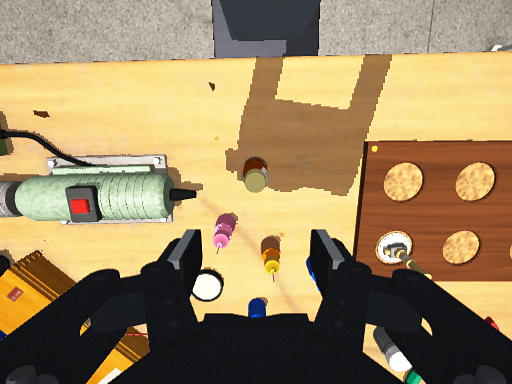

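The wrist view shows the bottle at (172,256), the oiler at (250,271), pink at (228,224), the tin at (284,208) and two front hollows at (181,403) and (181,475).

Run:
```python
from h import *
np.set_printoptions(precision=4,suppress=True)
im,K,T=cam("wrist")
print("cap",onz(K,T,(180,256),.077))
for p in [(181,403),(181,475),(247,461)]: print("hollow",onz(K,T,p,.010), onz(K,T,p,.014))
v={}
for c,p in dict(scene=[(214.7,201.9),(195.7,168.4)],top=[(240.9,233.2),None]).items():
    _,K2,T2=cam(c); v[c]=[ray(K2,T2,q) if q else None for q in p]
print(tri(ray(K,T,(181,403)),v["scene"][0],v["top"][0]),tri(ray(K,T,(181,475)),v["scene"][1]))
go((.4355,-.0445,.09),(.4355,-.0445,.015))
```

```text
cap [ 0.4303 -0.0417  0.077 ]
hollow [0.4502 0.1424 0.01  ] [0.4493 0.1402 0.014 ]
hollow [0.4521 0.2327 0.01  ] [0.4511 0.2294 0.014 ]
hollow [0.5428 0.2314 0.01  ] [0.5408 0.2281 0.014 ]
(array([0.4499, 0.1405, 0.0134]), np.float64(0.0005547726450670233)) (array([0.4507, 0.2279, 0.0159]), np.float64(2.7099666213955594e-05))
t 3.77 tcp [ 0.4377 -0.0423  0.2004] yawdeg 88.8 grip 0.06 0.0
rot [ 0.  0. -0.]
[ 0.0021 -0.0023  0.1104] rows>= 1.8
[ 0.0021 -0.0023  0.1854] rows>= 3.0
```

```bash
python3 -m jog '0.003 -0.0015 0.06 0 0 0; 0.003 -0.0015 0.12 0 0 0; 0.003 -0.0015 0.16 0 0 0; 0.003 -0.0015 0.185 0 0 0; 0.003 -0.0015 0.185 0 0 0; 0.003 -0.0015 0.185 0 0 0' 0.06 && python3 -m jog '0 0 0 0 0 0; 0 0 0 0 0 0;0 0 0 0 0 0; 0 0 0 0 0 0;0 0 0 0 0 0; 0 0 0 0 0 0' 0.0 30
```

```text
time_s: 4.53
tcp_pos: [0.435, -0.0442, 0.0161]
tcp_rot: [0.011, 1.0, -0.0, 0.0]
wrist_force: [-0.0, -0.1, 0.0]
grip_width: 0.06
grasp_force: 0.0
time_s: 5.28
tcp_pos: [0.4354, -0.0443, 0.0164]
tcp_rot: [0.011, 1.0, -0.0, 0.001]
wrist_force: [0.3, 1.9, 12.4]
grip_width: 0.0317
grasp_force: 28.6
```

```bash
python3 -m jog '0 0 -0.05 0 0 0; 0 0 -0.1 0 0 0; 0 0 -0.12 0 0 0; 0 0 -0.12 0 0 0'
python3 - <<'E'
from h import *
np.set_printoptions(precision=4,suppress=True)
go((.4542,.3195,.135),(.4542,.3195,.03),yaw=np.pi/2-.023)
im,K,T=cam("wrist"); save(im,"w2.png")
im,K,T=cam("scene"); save(cv2.resize(im[150:300,190:390],(800,600)),"s2.png")
E
```

```text
time_s: 5.78
tcp_pos: [0.4358, -0.0445, 0.1373]
tcp_rot: [0.011, 1.0, -0.0, 0.002]
wrist_force: [-0.4, -0.2, -0.3]
grip_width: 0.0318
grasp_force: 30.5
t 5.78 tcp [ 0.4358 -0.0445  0.1373] yawdeg 88.7 grip 0.0318 30.5
rot [-0.001  0.004  0.   ]
[-0.0101  0.3643  0.0021] rows>= 5.8
[-0.0097  0.3644  0.1071] rows>= 6.1
```

View pics/w2.png

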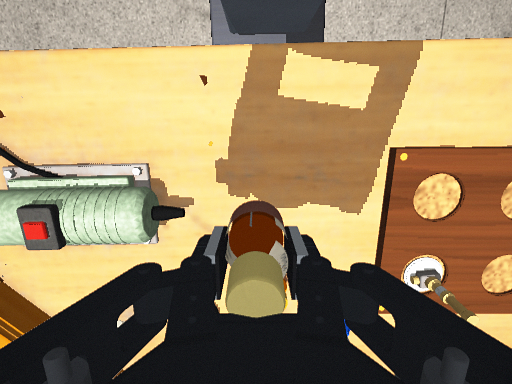

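The bottle is held, with its cap top face at about (290,255). I check how it sits in x relative to the TCP.

Run:
```python
from h import *
np.set_printoptions(precision=4,suppress=True)
im,K,T=cam("wrist")
for p in [(284,255),(290,255)]: print("cap",onz(K,T,p,.198))
for d in (-.01,0,.01):
  c=np.array([.4358+d,-.0445,.198]); print(d,"cap near/far rows",proj(K,T,c-[.011,0,0]),proj(K,T,c+[.011,0,0]),"body back bottom",proj(K,T,c-[.0165,0,.077]), "shoulder",proj(K,T,c-[.0165,0,.018]))
```

```text
cap [ 0.4217 -0.0445  0.198 ]
cap [ 0.424  -0.0445  0.198 ]
-0.01 cap near/far rows [265.6689 254.4013] [322.0557 255.8993] body back bottom [190.1748 254.8003] shoulder [228.6674 254.286 ]
0 cap near/far rows [292.1882 255.1058] [345.4572 256.5211] body back bottom [206.1508 255.186 ] shoulder [252.1668 254.8889]
0.01 cap near/far rows [317.2176 255.7708] [367.6205 257.1099] body back bottom [221.6209 255.5596] shoulder [274.537  255.4629]
```

View pics/s2.png

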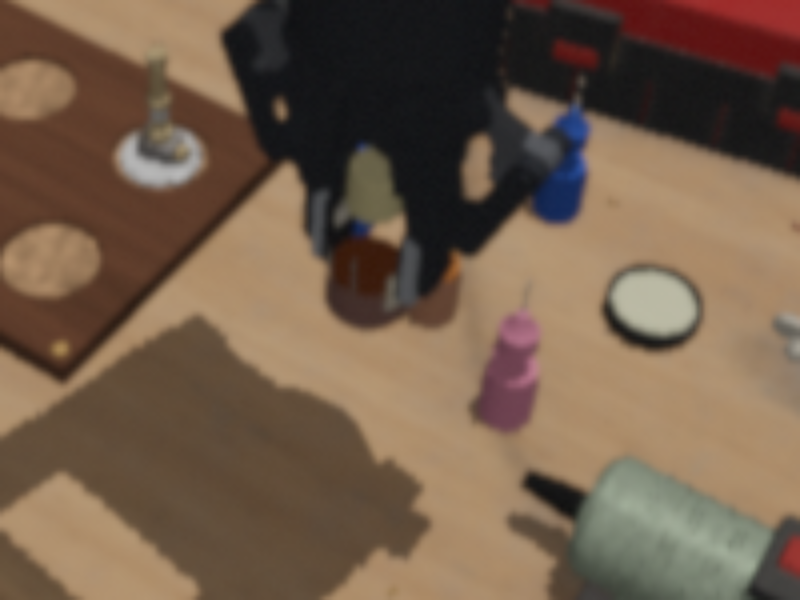

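```bash
python3 -m jog '-0.005 0.06 0 0 0 0; -0.01 0.12 0 0 0 0; -0.016 0.18 0 0 0 0; -0.016 0.24 0 0 0 0; -0.016 0.3 0 0 0 0; -0.016 0.35 0 0 0 0; -0.016 0.364 0 0 0 0; -0.016 0.364 0.04 0 0 0; -0.016 0.364 0.08 0 0 0; -0.016 0.364 0.095 0 0 0'; python3 -m jog '0 0 0.005 0 0 0; 0 0 0.009 0 0 0; 0 0 0.009 0 0 0'; python3 -c "
from h import *
go((.4602,.3195,.028),yaw=np.pi/2-.023)"
```

```text
time_s: 7.18
tcp_pos: [0.4572, 0.3176, 0.0376]
tcp_rot: [0.012, 1.0, -0.001, -0.002]
wrist_force: [0.3, -0.7, 0.4]
grip_width: 0.032
grasp_force: 30.5
time_s: 7.55
tcp_pos: [0.4594, 0.3194, 0.0321]
tcp_rot: [0.011, 1.0, 0.0, 0.001]
wrist_force: [-0.8, -0.2, -0.7]
grip_width: 0.0319
grasp_force: 30.5
t 7.55 tcp [0.4594 0.3194 0.0321] yawdeg 88.7 grip 0.0319 30.5
rot [0.001 0.001 0.   ]
[-0.0008  0.0001  0.0041] rows>= 0.1
```

```bash
python3 -m jog '0 0 0.003 0 0 0; 0 0 0.003 0 0 0'; python3 -m jog '0 0 0.003 0 0 0; 0 0 0.003 0 0 0'
```

```text
time_s: 7.8
tcp_pos: [0.459, 0.3193, 0.0286]
tcp_rot: [0.011, 1.0, 0.0, 0.0]
wrist_force: [-0.1, 0.2, -0.3]
grip_width: 0.0319
grasp_force: 30.5
time_s: 8.05
tcp_pos: [0.4594, 0.3197, 0.0261]
tcp_rot: [0.011, 1.0, 0.0, 0.001]
wrist_force: [-1.2, 0.7, 12.1]
grip_width: 0.032
grasp_force: 31.5
```

```bash
python3 -m jog '0 0 0 0 0 0; 0 0 0 0 0 0; 0 0 0 0 0 0; 0 0 -0.05 0 0 0; 0 0 -0.1 0 0 0; 0 0 -0.16 0 0 0;  0 0 -0.19 0 0 0;0 0 -0.19 0 0 0' 0.06
python3 - <<'E'
from h import *
np.set_printoptions(precision=4,suppress=True)
v=[]
for c in ["scene","wrist"]:
    im,K,T=cam(c); save(im,c+"3.png")
    m=models.mark_of("bottle",c); print(c,m[:2]); 
    if m: v.append(ray(K,T,m[0]["point"])); print(onz(K,T,m[0]["point"],.01))
    print("centre+foot proj",proj(K,T,np.array([.4542,.3195,.01])),proj(K,T,np.array([.4542,.3195,.087])))
if len(v)>1: print(tri(*v))
go((.535,-.026,.15),yaw=-.45+np.pi)
E
```

```text
time_s: 9.05
tcp_pos: [0.46, 0.32, 0.2179]
tcp_rot: [0.011, 1.0, 0.001, 0.002]
wrist_force: [-0.3, 0.2, -1.2]
grip_width: 0.0599
grasp_force: 0.0
scene [{'point': [180.6, 135.5], 'score': 0.67}]
[0.4488 0.3213 0.01  ]
centre+foot proj [179.5017 137.9235] [151.7191 131.2337]
wrist [{'point': [167.8, 259.8], 'score': 0.75}, {'point': [230.9, 12.6], 'score': 0.24}]
[0.4532 0.3243 0.01  ]
centre+foot proj [168.6743 256.1216] [181.8514 256.2261]
(array([0.4528, 0.3249, 0.0056]), np.float64(0.0012070820517894295))
t 9.25 tcp [0.4583 0.3189 0.2142] yawdeg 88.7 grip 0.06 0.0
rot [ 0.    -0.002 -1.144]
[-0.0847 -0.343   0.0644] rows>= 5.7
```

View pics/wrist3.png

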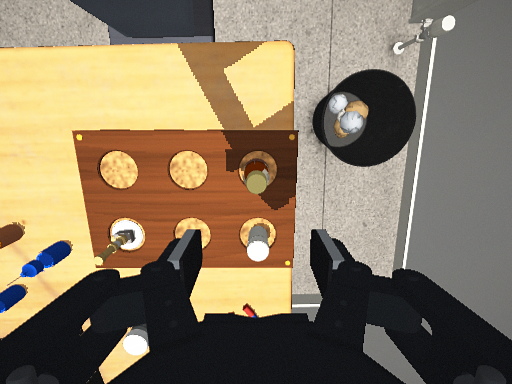

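The bottle stands in the left front hollow at about (172,257), and the tub and burner are undisturbed. Next is the oiler, with the jaws turned across the pink-blue line.

```bash
python3 -m jog '-0.014 -0.06 0.01 0 0 -0.18; -0.028 -0.12 0.02 0 0 -0.36; -0.042 -0.18 0.03 0 0 -0.54; -0.056 -0.24 0.04 0 0 -0.72; -0.07 -0.3 0.05 0 0 -0.9; -0.084 -0.343 0.064 0 0 -1.08; -0.084 -0.343 0.064 0 0 -1.144; -0.084 -0.343 0.064 0 0 -1.144; -0.084 -0.343 0.064 0 0 -1.144' 0.05
python3 - <<'E'
from h import *
np.set_printoptions(precision=4,suppress=True)
go((.536,-.026,.026),yaw=-.45+np.pi)
im,K,T=cam("wrist"); save(im,"w4.png")
for m in models.mark_of("oiler","wrist"): print(np.round(m["point"]),round(m["score"],2),onz(K,T,m["point"],0))
E
```

```text
time_s: 10.38
tcp_pos: [0.5344, -0.0252, 0.1507]
tcp_rot: [-0.53, 0.848, 0.001, -0.001]
wrist_force: [0.5, 0.0, 0.2]
grip_width: 0.05
grasp_force: 0.0
t 10.38 tcp [ 0.5344 -0.0252  0.1507] yawdeg 154.1 grip 0.05 0.0
rot [ 0.002 -0.    -0.003]
[-0.     -0.002   0.1247] rows>= 2.0
[118. 258.] 0.96 [ 0.503  -0.0857  0.    ]
[184. 254.] 0.68 [ 0.538  -0.0244  0.    ]
[207. 169.] 0.65 [ 0.6366 -0.0422  0.    ]
```

View pics/w4.png

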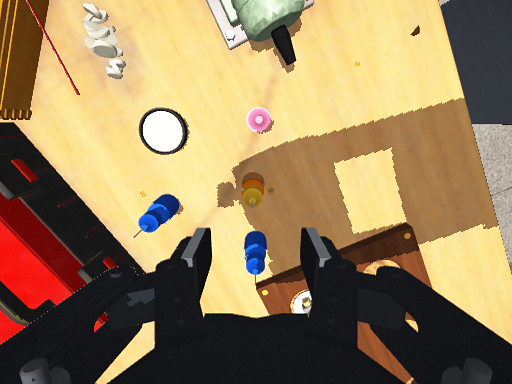

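The true oiler is at (188,252), with pink at (120,259) and blue at (252,256). Both lie off the jaw line.

```bash
python3 -m jog '0 -0.002 0.05 0 0 0; 0 -0.002 0.09 0 0 0; 0 -0.002 0.125 0 0 0; 0 -0.002 0.125 0 0 0; 0 -0.002 0.125 0 0 0'&& python3 -m jog '0 0 0 0 0 0; 0 0 0 0 0 0;0 0 0 0 0 0; 0 0 0 0 0 0;0 0 0 0 0 0' 0.0 25
```

```text
time_s: 11.1
tcp_pos: [0.5374, -0.0259, 0.0274]
tcp_rot: [-0.532, 0.847, -0.0, 0.0]
wrist_force: [0.2, -0.3, 1.0]
grip_width: 0.0503
grasp_force: 0.0
time_s: 11.72
tcp_pos: [0.5377, -0.0265, 0.0278]
tcp_rot: [-0.532, 0.847, -0.001, 0.001]
wrist_force: [-0.6, 1.9, 11.5]
grip_width: 0.0237
grasp_force: 25.4
```

```bash
python3 -m jog '0 0 -0.06 0 0 0; 0 0 -0.12 0 0 0; 0 0 -0.13 0 0 0; 0 0 -0.13 0 0 0'; python3 -c "
from h import *
go((.452,.2293,.158),yaw=np.pi/2-.023)"
```

```text
time_s: 12.22
tcp_pos: [0.5373, -0.0265, 0.1575]
tcp_rot: [-0.532, 0.847, -0.001, 0.001]
wrist_force: [-0.6, -0.7, -1.7]
grip_width: 0.0234
grasp_force: 25.1
t 12.22 tcp [ 0.5373 -0.0265  0.1575] yawdeg 154.2 grip 0.0234 25.1
rot [-1.000e-03  2.000e-03  1.144e+00]
[-0.1933  0.188  -0.0008] rows>= 4.3
```

```bash
python3 -m jog '-0.03 0.03 0 0 0 0.17; -0.06 0.06 0 0 0 0.34; -0.09 0.09 0 0 0 0.51; -0.12 0.12 0 0 0 0.68; -0.15 0.15 0 0 0 0.85; -0.18 0.175 0 0 0 1.02; -0.1933 0.188 0 0 0 1.144; -0.1933 0.188 0 0 0 1.144; -0.1933 0.188 0 0 0 1.144'
python3 - <<'E'
from h import *
np.set_printoptions(precision=4,suppress=True)
go((.452,.2293,.042),yaw=np.pi/2-.023)
im,K,T=cam("wrist"); save(im,"w5.png")
E
```

```text
time_s: 13.35
tcp_pos: [0.4511, 0.2287, 0.1555]
tcp_rot: [0.01, 1.0, -0.0, -0.001]
wrist_force: [0.1, 0.6, -0.6]
grip_width: 0.0237
grasp_force: 25.1
t 13.35 tcp [0.4511 0.2287 0.1555] yawdeg 88.8 grip 0.0237 25.1
rot [-0.001 -0.001  0.003]
[-0.001   0.0008  0.1135] rows>= 1.8
```

View pics/w5.png

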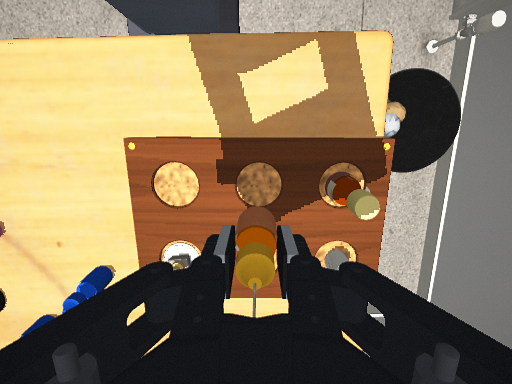

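Run:
```python
from h import *
im,K,T=cam("wrist"); p=readout.state()["tcp_pos"]
for d in(-.012,-.006,0):
  c=np.array(p)+[d,0,-.0278]; print(d,"base near edge",proj(K,T,c-[.0125,0,0]),"shoulder near",proj(K,T,c+[-.0125,0,.05]),"cap near/far",proj(K,T,c+[-.009,0,.07]),proj(K,T,c+[.009,0,.07]))
```

```text
-0.012 base near edge [186.35553798 255.2743436 ] shoulder near [211.73038724 255.03279532] cap near/far [236.46442924 255.06577008] [276.43679431 255.99661638]
-0.006 base near edge [195.32768742 255.47098603] shoulder near [223.77309676 255.30655332] cap near/far [250.1715584  255.38497137] [289.0265649  256.28979747]
0 base near edge [204.14086833 255.66414436] shoulder near [235.5229612  255.57365429] cap near/far [263.49025323 255.69512709] [301.27411196 256.57500911]
```

```bash
python3 -m jog '-0.004 0.001 0.05 0 0 0; -0.004 0.001 0.1 0 0 0; -0.004 0.001 0.112 0 0 0; -0.004 0.001 0.112 0 0 0'; python3 -m jog '0 0 0.003 0 0 0; 0 0 0.005 0 0 0; 0 0 0.005 0 0 0'
```

```text
time_s: 13.95
tcp_pos: [0.4555, 0.2298, 0.0444]
tcp_rot: [0.012, 1.0, -0.0, -0.001]
wrist_force: [1.0, 0.7, -0.4]
grip_width: 0.0234
grasp_force: 25.1
time_s: 14.32
tcp_pos: [0.4559, 0.2304, 0.04]
tcp_rot: [0.011, 1.0, 0.0, 0.0]
wrist_force: [-0.6, -0.2, -0.5]
grip_width: 0.0238
grasp_force: 25.1
```

```bash
python3 -m jog '0 0 0.002 0 0 0; 0 0 0.003 0 0 0; 0 0 0.003 0 0 0'
```

```text
time_s: 14.7
tcp_pos: [0.4562, 0.2308, 0.0375]
tcp_rot: [0.011, 1.0, 0.0, 0.001]
wrist_force: [-4.4, 1.0, 25.3]
grip_width: 0.0236
grasp_force: 27.6
```

```bash
python3 -m jog '0 0 -0.001 0 0 0; 0 0 -0.001 0 0 0; 0 0 -0.001 0 0 0; 0 0 -0.05 0 0 0; 0 0 -0.1 0 0 0; 0 0 -0.16 0 0 0;  0 0 -0.18 0 0 0;0 0 -0.18 0 0 0' 0.05
python3 - <<'E'
from h import *
np.set_printoptions(precision=4,suppress=True)
v=[]
for c in ["scene","wrist"]:
    im,K,T=cam(c); save(im,c+"6.png")
    for n in("oiler","bottle"):
      for m in models.mark_of(n,c)[:4]: print(c,n,np.round(m["point"]),round(m["score"],2),onz(K,T,m["point"],.01))
go((.684,.1475,.2),yaw=np.pi/2-.023)
E
```

```text
time_s: 15.7
tcp_pos: [0.4564, 0.2306, 0.2178]
tcp_rot: [0.011, 1.0, 0.001, 0.001]
wrist_force: [-0.1, -0.2, -0.6]
grip_width: 0.0498
grasp_force: 0.0
scene oiler [201. 328.] 0.86 [ 0.6277 -0.0471  0.01  ]
scene oiler [196. 168.] 0.59 [0.4539 0.2326 0.01  ]
scene oiler [253. 317.] 0.55 [ 0.4976 -0.0901  0.01  ]
scene bottle [180. 139.] 0.64 [0.455  0.3177 0.01  ]
wrist oiler [250. 127.] 0.97 [0.5614 0.046  0.01  ]
wrist oiler [176. 258.] 0.87 [0.4598 0.233  0.01  ]
wrist oiler [210.  30.] 0.55 [ 0.5003 -0.0769  0.01  ]
wrist oiler [234. 322.] 0.49 [0.5435 0.319  0.01  ]
wrist bottle [170. 328.] 0.82 [0.4536 0.3234 0.01  ]
t 16.0 tcp [0.455  0.23   0.2152] yawdeg 88.7 grip 0.0504 0.0
rot [-0.001 -0.002  0.   ]
[-0.2308 -0.0773  0.0148] rows>= 3.9
```

View pics/wrist6.png

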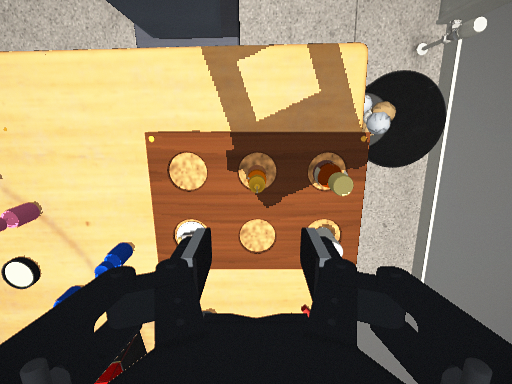

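The oiler stands in the middle hollow at (178,257). On to the jar.

```bash
python3 -m jog '-0.058 -0.02 0 0 0 0; -0.116 -0.04 0 0 0 0; -0.174 -0.058 0 0 0 0; -0.23 -0.077 0 0 0 0; -0.23 -0.077 0 0 0 0; -0.23 -0.077 0 0 0 0' 0.065
python3 - <<'E'
from h import *
np.set_printoptions(precision=4,suppress=True)
im,K,T=cam("wrist"); save(im,"w7.png")
for n in("jar",):
  for m in models.mark_of(n,"wrist")[:3]: print(n,np.round(m["point"]),round(m["score"],2),onz(K,T,m["point"],0)); r=ray(K,T,m["point"]) if m["score"]>.4 else None
h=cv2.cvtColor(im,cv2.COLOR_RGB2HSV); w=((h[...,2]>180)&(h[...,1]<40)).astype(np.uint8)
n_,lab,st,ce=cv2.connectedComponentsWithStats(w)
for k in range(1,n_):
    if st[k,4]>150: print("white",st[k],ce[k],onz(K,T,ce[k][::-1],.052))
go((.684,.1475,.015),yaw=np.pi/2-.023)
E
```

```text
time_s: 16.75
tcp_pos: [0.6828, 0.1479, 0.215]
tcp_rot: [0.012, 1.0, -0.0, -0.001]
wrist_force: [-0.8, -0.7, -0.9]
grip_width: 0.065
grasp_force: 0.0
jar [172. 252.] 0.75 [0.6847 0.143  0.    ]
white [413  26  27  30 632] [426.2326  40.4304] [0.5435 0.3232 0.052 ]
white [230  33  35  37 476] [251.8761  55.6513] [0.5534 0.1467 0.052 ]
white [408  52  75 209 820] [457.8732 168.1085] [0.6752 0.3776 0.052 ]
white [ 409   80   51  170 3473] [433.0181 168.4866] [0.6749 0.3494 0.052 ]
white [ 22  91  33  34 862] [ 38.058  107.4362] [ 0.5987 -0.0843  0.052 ]
white [242 170  28  28 599] [255.0033 183.5242] [0.6879 0.1467 0.052 ]
white [386 215  20  30 186] [395.2473 225.9624] [0.7441 0.3143 0.052 ]
white [242 284  36  30 606] [259.8729 298.7591] [0.8419 0.1494 0.052 ]
t 16.85 tcp [0.6825 0.1485 0.2159] yawdeg 88.7 grip 0.0651 0.0
rot [-0.    -0.001  0.001]
[-0.0018 -0.001   0.2009] rows>= 3.2
```

View pics/w7.png

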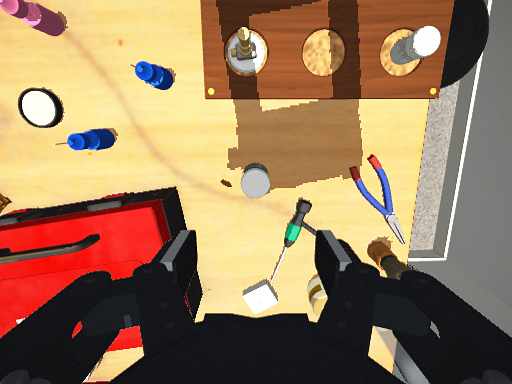

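The jar lid is at (183,255) and the jar body is in line with it. The screwdriver handle at (302,203) is near the left finger, so I narrow the opening to 50 mm.

```bash
python3 -m jog '-0.0035 -0.001 0.06 0 0 0; -0.0035 -0.001 0.12 0 0 0; -0.0035 -0.001 0.14 0 0 0; -0.0035 -0.001 0.14 0 0 0' 0.05; python3 -m jog '0 0 0.03 0 0 0; 0 0 0.05 0 0 0; 0 0 0.061 0 0 0; 0 0 0.061 0 0 0'
```

```text
time_s: 17.35
tcp_pos: [0.6865, 0.1473, 0.0762]
tcp_rot: [0.011, 1.0, -0.0, -0.001]
wrist_force: [-1.0, 0.0, 0.1]
grip_width: 0.0501
grasp_force: 0.0
time_s: 17.85
tcp_pos: [0.6871, 0.147, 0.0154]
tcp_rot: [0.011, 1.0, -0.0, -0.0]
wrist_force: [0.5, 1.2, -0.1]
grip_width: 0.0501
grasp_force: 0.0
```

```bash
python3 -m jog '0 0 0 0 0 0; 0 0 0 0 0 0;0 0 0 0 0 0; 0 0 0 0 0 0;0 0 0 0 0 0' 0.0 30; python3 -m jog '0 0 -0.06 0 0 0; 0 0 -0.12 0 0 0; 0 0 -0.15 0 0 0; 0 0 -0.15 0 0 0'; python3 -c "
from h import *
go((.450,.1403,.165),yaw=np.pi/2-.023)"
```

```text
time_s: 18.48
tcp_pos: [0.6879, 0.1471, 0.0164]
tcp_rot: [0.011, 1.0, 0.0, 0.001]
wrist_force: [-0.9, -0.3, 6.6]
grip_width: 0.0347
grasp_force: 30.7
time_s: 18.98
tcp_pos: [0.6888, 0.1473, 0.1688]
tcp_rot: [0.011, 1.0, 0.0, 0.003]
wrist_force: [-0.4, 0.4, -1.5]
grip_width: 0.0346
grasp_force: 30.7
t 18.98 tcp [0.6888 0.1473 0.1688] yawdeg 88.7 grip 0.0346 30.7
rot [0.001 0.005 0.   ]
[ 0.2386 -0.0124  0.0025] rows>= 3.8
```

```bash
python3 -m jog '0.06 -0.003 0 0 0 0; 0.12 -0.006 0 0 0 0; 0.18 -0.009 0 0 0 0; 0.2356 -0.012 0 0 0 0; 0.2356 -0.012 0 0 0 0; 0.2356 -0.012 0 0 0 0'
python3 - <<'E'
from h import *
np.set_printoptions(precision=4,suppress=True)
go((.453,.1403,.032),yaw=np.pi/2-.023)
im,K,T=cam("wrist"); save(im,"w8.png"); p=readout.state()["tcp_pos"]
for d in(-.006,-.003,0): 
  c=np.array(p)+[d,0,-.0164]; print(d,"lid near far",proj(K,T,c+[-.017,0,.052]),proj(K,T,c+[.017,0,.052]),"base near",proj(K,T,c-[.018,0,0]))
E
```

```text
time_s: 19.73
tcp_pos: [0.4519, 0.1405, 0.1652]
tcp_rot: [0.011, 1.0, 0.0, 0.0]
wrist_force: [0.6, 0.6, 0.0]
grip_width: 0.0342
grasp_force: 30.7
t 19.73 tcp [0.4519 0.1405 0.1652] yawdeg 88.7 grip 0.0342 30.7
rot [0. 0. 0.]
[-0.001  -0.0002  0.1332] rows>= 2.1
-0.006 lid near far [226.3923 255.1301] [296.2278 256.8385] base near [192.1378 255.2646]
-0.003 lid near far [232.9932 255.2916] [301.9039 256.9774] base near [196.9049 255.3765]
0 lid near far [239.5037 255.4508] [307.5078 257.1145] base near [201.6264 255.4874]
```

View pics/w8.png

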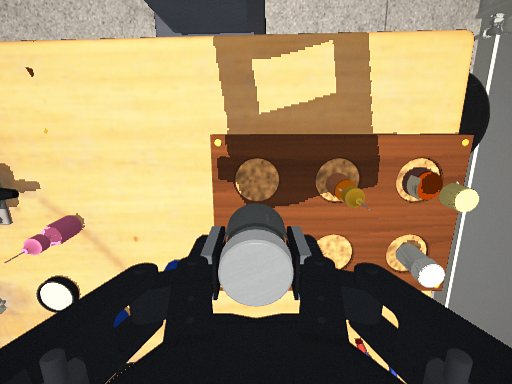

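The jar is held upright, with its lid spanning rows 229 to 307, about where I predicted. Lowering it now.

```bash
python3 -m jog '-0.001 0 0.06 0 0 0; -0.001 0 0.11 0 0 0; -0.001 0 0.13 0 0 0; -0.001 0 0.133 0 0 0; -0.001 0 0.133 0 0 0'; python3 -m jog '0 0 0.003 0 0 0; 0 0 0.005 0 0 0; 0 0 0.005 0 0 0'
```

```text
time_s: 20.4
tcp_pos: [0.4532, 0.1404, 0.0326]
tcp_rot: [0.012, 1.0, 0.0, 0.0]
wrist_force: [-0.6, 0.5, -0.5]
grip_width: 0.0342
grasp_force: 30.6
time_s: 20.78
tcp_pos: [0.4526, 0.1404, 0.0277]
tcp_rot: [0.011, 1.0, 0.0, 0.0]
wrist_force: [-0.8, -0.2, -0.1]
grip_width: 0.0344
grasp_force: 30.7
```

```bash
python3 -m jog '0 0 0.0015 0 0 0; 0 0 0.002 0 0 0; 0 0 0.002 0 0 0'
```

```text
time_s: 21.15
tcp_pos: [0.4527, 0.1404, 0.0263]
tcp_rot: [0.011, 1.0, 0.0, 0.0]
wrist_force: [-3.7, -0.8, 25.1]
grip_width: 0.0346
grasp_force: 33.4
```

```bash
python3 -m jog '0 0 -0.001 0 0 0; 0 0 -0.001 0 0 0; 0 0 -0.001 0 0 0; 0 0 -0.05 0 0 0; 0 0 -0.1 0 0 0; 0 0 -0.16 0 0 0;  0 0 -0.18 0 0 0;0 0 -0.18 0 0 0' 0.055
python3 - <<'E'
from h import *
np.set_printoptions(precision=4,suppress=True)
v=[]
for c in ["scene","wrist"]:
    im,K,T=cam(c); save(im,c+"9.png")
    for n in("jar","oiler","bottle","tin"):
      for m in models.mark_of(n,c)[:4]: print(c,n,np.round(m["point"]),round(m["score"],2),onz(K,T,m["point"],.01*(n!="tin")))
    if c=="wrist":
      h=cv2.cvtColor(im,cv2.COLOR_RGB2HSV); w=((h[...,2]>110)&(h[...,1]<40)).astype(np.uint8)
      n_,lab,st,ce=cv2.connectedComponentsWithStats(w)
      for k in range(1,n_):
        if 250<st[k,4]<2500: print("white",st[k],ce[k],onz(K,T,ce[k][::-1],.062))
go((.594,-.1155,.2),yaw=2.36)
E
```

```text
time_s: 22.15
tcp_pos: [0.4533, 0.1405, 0.2068]
tcp_rot: [0.011, 1.0, 0.0, 0.002]
wrist_force: [0.7, 1.2, -0.9]
grip_width: 0.055
grasp_force: 0.0
scene jar [216. 202.] 0.83 [0.4492 0.1392 0.01  ]
scene oiler [195. 170.] 0.79 [0.4568 0.2309 0.01  ]
scene oiler [252. 319.] 0.73 [ 0.5017 -0.0913  0.01  ]
scene oiler [205. 276.] 0.63 [0.5593 0.0347 0.01  ]
scene oiler [204. 327.] 0.57 [ 0.6197 -0.0495  0.01  ]
scene bottle [178. 142.] 0.95 [0.4613 0.3159 0.01  ]
scene bottle [211. 202.] 0.21 [0.46   0.1472 0.01  ]
scene tin [227. 351.] 0.82 [ 0.5994 -0.1131  0.    ]
wrist jar [175. 256.] 0.91 [0.4524 0.1404 0.01  ]
wrist jar [176. 330.] 0.44 [0.4566 0.2331 0.01  ]
wrist oiler [178. 326.] 0.79 [0.4583 0.2282 0.01  ]
wrist oiler [214.  91.] 0.76 [ 0.5002 -0.0778  0.01  ]
wrist bottle [173. 399.] 0.65 [0.4547 0.32   0.01  ]
wrist tin [273.  80.] 0.81 [ 0.593  -0.1157 -0.    ]
white [241 168  31  32 801] [255.8964 183.4644] [0.4519 0.14   0.062 ]
white [  0 200  36  15 259] [ 20.3861 209.2239] [ 0.4753 -0.1208  0.062 ]
white [241 226  32  28 492] [257.124  237.8699] [0.5153 0.14   0.062 ]
white [382 232  41  36 842] [402.4264 249.7577] [0.5338 0.3068 0.062 ]
white [ 62 267  27  23 414] [ 73.6014 276.9589] [ 0.5608 -0.0787  0.062 ]
white [  0 277  31  24 267] [  9.7116 289.015 ] [ 0.5754 -0.1588  0.062 ]
t 22.65 tcp [0.4522 0.1403 0.2049] yawdeg 88.7 grip 0.0552 0.0
rot [ 0.    -0.001 -0.812]
[-0.1476 -0.2525  0.0049] rows>= 4.7
```

View pics/wrist9.png

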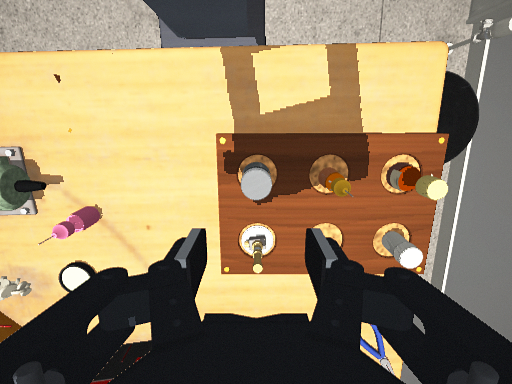

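The jar stands in the right front hollow, with its lid at (183,256), and everything else is undisturbed. Now the tin.

```bash
python3 -m jog '-0.03 -0.05 0 0 0 -0.16; -0.06 -0.1 0 0 0 -0.32; -0.09 -0.15 0 0 0 -0.48; -0.118 -0.2 0 0 0 -0.64; -0.1476 -0.2525 0.005 0 0 -0.812; -0.1476 -0.2525 0.005 0 0 -0.812; -0.1476 -0.2525 0.005 0 0 -0.812' 0.065
python3 - <<'E'
from h import *
np.set_printoptions(precision=4,suppress=True)
im,K,T=cam("wrist"); save(im,"w10.png")
for m in models.mark_of("tin","wrist")[:2]: print(np.round(m["point"]),round(m["score"],2),onz(K,T,m["point"],0))
h=cv2.cvtColor(im,cv2.COLOR_RGB2HSV); p=proj(K,T,np.array([.594,-.1155,.012])); print(p)
w=((h[...,2]>150)&(h[...,1]<60)).astype(np.uint8); n_,lab,st,ce=cv2.connectedComponentsWithStats(w)
for k in range(1,n_):
    if 250<st[k,4]<4000: print("wax",st[k],onz(K,T,ce[k][::-1],.012))
go((.594,-.1155,.03),yaw=2.36)
E
```

```text
time_s: 23.52
tcp_pos: [0.5937, -0.1155, 0.1998]
tcp_rot: [-0.383, 0.924, 0.0, -0.0]
wrist_force: [0.1, 1.3, -0.8]
grip_width: 0.0652
grasp_force: 0.0
[172. 250.] 0.62 [ 0.5974 -0.1223  0.    ]
[175.3854 255.9635]
wax [ 203    0   98   95 1322] [ 0.4953 -0.2194  0.012 ]
wax [220   0  73  76 790] [ 0.4841 -0.2233  0.012 ]
wax [176 101  45  48 849] [ 0.6006 -0.2089  0.012 ]
wax [238 160  32  31 784] [ 0.5958 -0.1177  0.012 ]
wax [  66  164   48   33 1360] [ 0.7443 -0.2577  0.012 ]
wax [479 237  33  31 739] [0.4392 0.1866 0.012 ]
wax [  0 297  33  41 681] [ 0.9864 -0.2191  0.012 ]
wax [105 341  27  21 311] [ 0.929  -0.0707  0.012 ]
t 23.62 tcp [ 0.5937 -0.1146  0.2003] yawdeg 135.2 grip 0.0652 0.0
rot [ 0.001 -0.    -0.   ]
[ 0.0004 -0.001   0.1703] rows>= 2.7
```

View pics/w10.png

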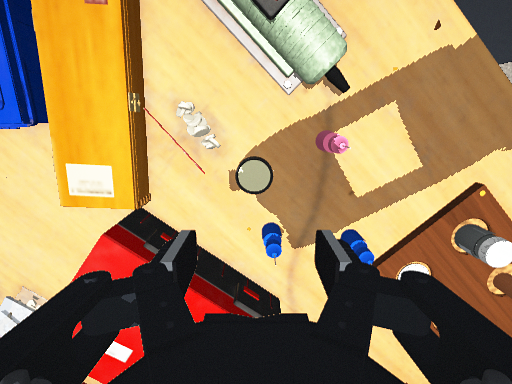

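The tin is at (176,254). The red wire tip at (204,173) is near the left finger, so I use a 56 mm opening and step down, feeling for the bench.

```bash
python3 -m jog '0 -0.002 0.06 0 0 0; 0 -0.002 0.12 0 0 0; 0 -0.002 0.16 0 0 0; 0 -0.002 0.185 0 0 0; 0 -0.002 0.185 0 0 0' 0.056;  python3 -m jog '0 0 0.006 0 0 0; 0 0 0.011 0 0 0;0 0 0.011 0 0 0'; python3 -m jog '0 0 0.003 0 0 0; 0 0 0.003 0 0 0'
```

```text
time_s: 24.25
tcp_pos: [0.5942, -0.1155, 0.0141]
tcp_rot: [-0.385, 0.923, 0.001, -0.001]
wrist_force: [-0.1, -0.1, 0.1]
grip_width: 0.0562
grasp_force: 0.0
time_s: 24.62
tcp_pos: [0.5958, -0.1169, 0.0048]
tcp_rot: [-0.384, 0.923, -0.0, 0.0]
wrist_force: [-0.0, 0.1, -0.1]
grip_width: 0.0555
grasp_force: 0.0
time_s: 24.88
tcp_pos: [0.5956, -0.1169, 0.0014]
tcp_rot: [-0.384, 0.923, -0.0, -0.0]
wrist_force: [-0.3, -0.3, -0.1]
grip_width: 0.0559
grasp_force: 0.0
```

```bash
python3 -m jog '0 0 0.002 0 0 0; 0 0 0.002 0 0 0';  python3 -m jog '0 0 0.0015 0 0 0; 0 0 0.0015 0 0 0'
```

```text
time_s: 25.12
tcp_pos: [0.5955, -0.1169, -0.0008]
tcp_rot: [-0.384, 0.923, 0.0, -0.0]
wrist_force: [0.9, -0.0, -0.0]
grip_width: 0.056
grasp_force: 0.0
time_s: 25.38
tcp_pos: [0.5956, -0.1169, -0.0023]
tcp_rot: [-0.384, 0.923, 0.0, -0.0]
wrist_force: [0.5, 0.4, 0.2]
grip_width: 0.056
grasp_force: 0.0
```

```bash
python3 -m jog '0 0 0 0 0 0; 0 0 0 0 0 0;0 0 0 0 0 0; 0 0 0 0 0 0;0 0 0 0 0 0' 0.0 30; python3 -m jog '0 0 -0.02 0 0 0; 0 0 -0.06 0 0 0; 0 0 -0.12 0 0 0; 0 0 -0.17 0 0 0;0 0 -0.17 0 0 0'
python3 - <<'E'
from h import *
np.set_printoptions(precision=4,suppress=True)
im,K,T=cam("wrist"); save(im,"w11.png")
go((.452,.1403,.17),yaw=np.pi/2-.023)
p=np.array(readout.state()["tcp_pos"]); print("tin top near/far if centred",[proj(K,T,p+[0,0,.0143]+T[:3,:3]@[0,s,0]) for s in (-.0235,.0235)])
E
```

```text
time_s: 26.0
tcp_pos: [0.5956, -0.1169, -0.0019]
tcp_rot: [-0.384, 0.923, -0.0, 0.0]
wrist_force: [-0.8, 0.1, 5.1]
grip_width: 0.0455
grasp_force: 30.3
time_s: 26.62
tcp_pos: [0.5981, -0.1174, 0.1734]
tcp_rot: [-0.384, 0.923, -0.002, 0.003]
wrist_force: [0.2, 0.5, -1.4]
grip_width: 0.0456
grasp_force: 30.9
t 26.68 tcp [ 0.5968 -0.1172  0.171 ] yawdeg 135.2 grip 0.0456 30.9
rot [-0.003  0.004  0.812]
[-0.0808  0.2841  0.    ] rows>= 4.7
tin top near/far if centred [array([204.0859, 259.0488]), array([293.3165, 259.0488])]
```

View pics/w11.png

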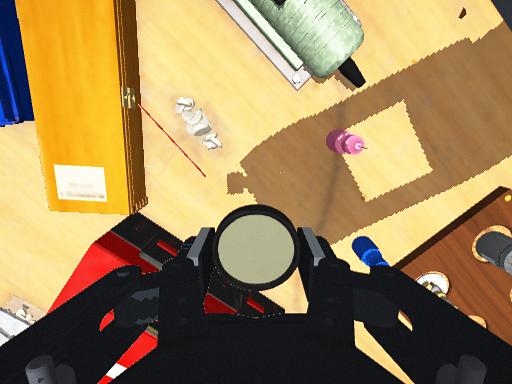

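The tin is held level and centred, spanning rows 205 to 292 as predicted. Carrying it to the jar.

```bash
python3 -m jog '-0.016 0.056 0 0 0 0.16; -0.032 0.112 0 0 0 0.32; -0.048 0.168 0 0 0 0.48; -0.064 0.224 0 0 0 0.64; -0.0808 0.284 0 0 0 0.812; -0.0808 0.284 0 0 0 0.812; -0.0808 0.284 0 0 0 0.812; -0.0808 0.284 0 0 0 0.812'
python3 - <<'E'
from h import *
go((.4518,.1402,.075),yaw=np.pi/2-.023)
im,K,T=cam("wrist"); save(im,"w12.png")
E
```

```text
time_s: 27.68
tcp_pos: [0.4515, 0.1397, 0.1677]
tcp_rot: [0.011, 1.0, -0.0, -0.0]
wrist_force: [-0.1, -0.2, 0.2]
grip_width: 0.0455
grasp_force: 31.0
t 27.68 tcp [0.4515 0.1397 0.1677] yawdeg 88.7 grip 0.0455 31.0
rot [-0.    -0.     0.001]
[-0.0003  0.0005  0.0927] rows>= 1.5
```

```bash
python3 -m jog '0 0 0.05 0 0 0; 0 0 0.08 0 0 0; 0 0 0.1 0 0 0; 0 0 0.103 0 0 0; 0 0 0.103 0 0 0'; python3 -m jog '0 0 0.003 0 0 0; 0 0 0.003 0 0 0'
```

```text
time_s: 28.35
tcp_pos: [0.4514, 0.1401, 0.0652]
tcp_rot: [0.012, 1.0, -0.0, 0.0]
wrist_force: [0.4, -0.3, -0.4]
grip_width: 0.0455
grasp_force: 31.0
time_s: 28.6
tcp_pos: [0.4513, 0.1405, 0.0623]
tcp_rot: [0.011, 1.0, 0.0, 0.0]
wrist_force: [-1.5, 0.1, 0.0]
grip_width: 0.0457
grasp_force: 31.0
```

```bash
python3 -m jog '0 0 0.0015 0 0 0; 0 0 0.0015 0 0 0'; python3 -m jog '0 0 0.001 0 0 0; 0 0 0.001 0 0 0'
```

```text
time_s: 28.85
tcp_pos: [0.4512, 0.1406, 0.0606]
tcp_rot: [0.011, 1.0, 0.0, 0.0]
wrist_force: [-0.1, -0.2, 2.5]
grip_width: 0.0457
grasp_force: 31.5
time_s: 29.1
tcp_pos: [0.4514, 0.1407, 0.0604]
tcp_rot: [0.011, 1.0, 0.0, 0.001]
wrist_force: [-3.9, -1.2, 27.9]
grip_width: 0.0456
grasp_force: 33.6
```

Contact came at the expected height of 0.060. I release and lift straight up.

```bash
python3 -m jog '0 0 -0.001 0 0 0; 0 0 -0.001 0 0 0; 0 0 -0.001 0 0 0; 0 0 -0.001 0 0 0; 0 0 -0.03 0 0 0; 0 0 -0.08 0 0 0; 0 0 -0.14 0 0 0;  0 0 -0.16 0 0 0;0 0 -0.16 0 0 0' 0.06
python3 - <<'E'
from h import *
np.set_printoptions(precision=4,suppress=True)
a,K,T=cam("wrist")
for n in("jar","oiler","bottle","tin"):
  for m in models.mark_of(n,"wrist")[:1]: print(n,np.round(m["point"]),round(m["score"],2),onz(K,T,m["point"],.062 if n=="tin" else .01))
h=cv2.cvtColor(a,cv2.COLOR_RGB2HSV); w=((h[...,2]>70)&(h[...,1]<70)).astype(np.uint8)
print(proj(K,T,np.array([.4515,.1402,.074])))
b,K,T=cam("scene"); save(np.vstack([cv2.resize(a[120:300,200:460],(433,300)),cv2.resize(b[125:245,110:290],(433,300))]),"final.png")
E
```

```text
time_s: 30.22
tcp_pos: [0.4518, 0.1407, 0.2208]
tcp_rot: [0.011, 1.0, 0.0, 0.002]
wrist_force: [-0.2, 0.3, -0.1]
grip_width: 0.0602
grasp_force: 0.0
oiler [174. 324.] 0.77 [0.4582 0.2313 0.01  ]
bottle [169. 392.] 0.84 [0.4538 0.3195 0.01  ]
tin [178. 255.] 0.78 [0.45   0.1394 0.062 ]
[181.3524 255.3106]
```

View pics/final.png

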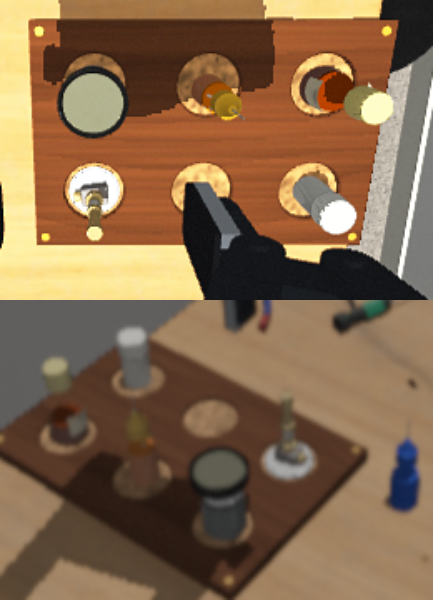

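The last picture shows the tin level on the jar at (103,92), the oiler at (215,90) and the bottle at (325,90) in their hollows, and the burner and tub untouched. I hand in.

```bash
python3 -c "
from workcell import job; print(job.hand_in())"
```

```text
the job is handed in; nothing more can be done
None
```

I handed the job in at about 30 s of the 88 s allowed, and the hand-in returned no verdict. In the last pictures the jar, oiler and bottle stand upright in their hollows with the tin centred on the jar, and the burner and tub look unmoved.

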